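# Turn the dish brush over in its crock

### The job

The dish brush was put away wet, standing on its bristles in the white crock. Pull it out, turn it end for end (the cradle beside it is there to lay it on while you change your grip), and lower it gently, without dropping it, back into the crock handle-down, so that the handle's end stands on the crock's floor and the bristles dry in the air above the rim. Leave the crock standing where it is, do not disturb the mug, the jar or the bowl, and let go.

Things in the scene. Friction and masses are not known exactly. Their poses are not given: they have to be found in the camera images.
- brush: wooden dish brush, rigid, round, 195 mm long, about 110 g, standing bristles-down in the crock. Origin: centre of the flat bristle end; z runs along it to the handle's end (up at the start). Along z: bristles 40 mm diameter from 0 to 40 mm, wooden shoulder 30 mm diameter from 40 to 70 mm, handle 22 mm diameter from 70 to 195 mm. Centre of mass about 109 mm from the bristle end
- brush_butt (a point): tip of the brush's handle, whose end is a half ball,, 195 mm from the bristle end
- crock: white ceramic utensil crock, loose on the counter, about 1.1 kg, round, outer diameter 76 mm, 100 mm tall, inner diameter about 64 mm, walls 6 mm, floor 8 mm thick; empty but for the brush. Origin: centre of its underside, z up
- crock_floor (a point): centre of the crock's inner floor, 8 mm above the counter
- crock_rim (a point): centre of the crock's mouth, 100 mm above the counter. Let go handle-down in the crock, the brush leans on the rim, up to 27 degrees off upright
- rest: fixed steel cradle to lay the brush on: base plate 100 x 70 x 8 mm, two posts 16 mm wide, two parallel 7 mm rods along its x axis, 80 mm long, 20 mm wide over both, tops 90 mm above the counter. The handle lies in the groove between the rods, its axis 99 mm up; fingers beside the handle clear rods and posts. Origin: centre of the underside; the same either way round
- rest_cradle (a point): middle of the cradle, at the height of the rods' tops
- mug: bystander: white mug, 78 mm diameter, 90 mm tall, origin centre of the underside
- jar: bystander: closed glass jar, 68 mm diameter, 95 mm tall, origin centre of the underside
- bowl: bystander: white bowl, 124 mm diameter, 50 mm tall, origin centre of the underside
There are look-alikes about, which are no part of the job. What is meant by the brush is not blue, and is the smaller of those in its own colour.

How it is judged:
On the way:
1. the brush is pulled out: its bristles are clear above the crock's rim, or it is out to the side ((z of brush in the frame of crock above 0.103 m or horizontal distance between brush and crock above 0.06 m)), for 0.1 s.
At the end, for the whole second after the job is handed in: the brush stands in the crock handle-down: its handle's end inside the crock and within 17 mm of the floor, its bristles above the rim and leaning at most 34 degrees off upright; the crock upright within 6 degrees and within 30 mm of where it stood; brush and crock at rest, nothing held (horizontal distance between brush_butt and crock_floor below 0.034 m and z of brush_butt in the frame of crock below 0.025 m and angle between brush's own z axis and vertical above 2.54 rad and z of brush in the frame of crock above 0.14 m and angle between crock's own z axis and vertical below 0.1 rad and distance of crock from where it was at the start of the episode below 0.03 m and linear speed of each of brush, crock below 0.03 m/s and angular speed of brush below 0.2 rad/s); the robot touches nothing.
It fails at once if the crock is tipped by more than 20 degrees or shoved more than 40 mm (angle between crock's own z axis and vertical above 0.35 rad or distance of crock from where it was at the start of the episode above 0.04 m).
It fails at once if the brush bangs into the crock (more than 40 N) (contact force between brush and crock above 40 N).
It fails at once if the brush is dropped into the crock: let go with its handle's end more than about 25 mm above the floor, and falling freely there (linear speed of brush above 0.55 m/s and horizontal distance between brush_butt and crock_floor below 0.04 m and z of brush_butt in the frame of crock between 0.016 and 0.15 m and not (contact force between the fingers and brush above 0.1 N)).
It fails at once if the mug, jar or bowl is disturbed (moved more than 25 mm) (distance of any of mug, jar, bowl from where it was at the start of the episode above 0.025 m).
It also fails if it takes over 72 s, if anything falls off the work surface, if the arm or the gripper's body presses on something with over 40 N, if the wrist force passes 120 N, or if a joint passes its speed limit or range.

### The arm

A 6-joint arm with a two-finger parallel gripper is mounted at the origin on the work surface. World frame = base frame: x ahead of the robot, y to its left, z up, the work surface at z = 0. Lengths are in m, angles in rad, forces in N, time in s.
With the tool pointing down it reaches from about 0.375 to 0.925 m from the base axis. Payload 5.7 kg.
Tool frame: the origin (TCP) lies midway between the tips of the shut fingers; the grasp point (between the pads) lies 19 mm behind it; z points along the fingers, y is the line along which they close (so a half turn about z gives the same grasp; the last joint's range is limited). The gripper opens to 88 mm and grips with 3 to 60 N. Pads are 20 mm wide; open, the fingers measure 115 mm over their backs; the gripper's body (75 mm by 178 mm) begins 61 mm behind the grasp point.
Start: joints at [-1.267, 0.359, 1.51, -0, 1.272, -0.115], TCP at [0.244, -0.548, 0.223] pointing down, gripper open.
Joint ranges: [-2.97, 2.97], [-1.01, 2.36], [0.21, 2.38], [-0.96, 4.11], [0.2, 2.71], [-2.98, 2.98]. Speed limits (rad/s): [2.39, 2.39, 3.14, 3.14, 3.14, 3.14].

### API

Orientations are given as a unit quaternion [x, y, z, w].
In Python, from cell import sensors, imaging, order gives the robot as it stands.
- The arm moves only by the shell command python3 -m pendant 'ROWS'. ROWS is JSON, a list that holds one entry, the list of rows, each a list of 7 numbers: the turn, a rotation vector about the world's x, y, z in rad, then the shift along the world's x, y, z in mm, then the closure, from 0 (fully open) to 1 (shut). In form: [[[wx, wy, wz, dx, dy, dz, hand], ...]]. A call has exactly 8 rows; each row is the pose to reach, as a shift and turn from the pose commanded when the call began; what a row does not reach only later rows make up. A row lasts 1/12 s, in which the tool goes at most 41.7 mm and 7.16 degrees, less where a joint would pass 70% of its speed; a pose out of reach is approached as far as the arm can. A call with a gripper value outside its range is refused whole. The fingers move at their own pace and stop on an object; the grip force is fixed at half the most. Time passes only in rows, so rows that repeat a pose let the fingers close, or fill a call up. It gives the time, the measured TCP pose, the force, the opening and the grip force at its end, in the units of the state.
- sensors.get_obs(): the state, without advancing time (a new reading comes with each control period).
- imaging.read_camera(name): name is "side" or "top" or "wrist"; returns the picture (420x560x3 uint8, red, green, blue); there is no depth.
- imaging.camera_info(name): a dict with "fx", "fy", "cx", "cy" (pixels), "dist_coeffs" ([k1, k2, p1, p2, k3] as OpenCV has them; the pictures are not rectified), "xyz" and "rotation" of the camera in the world; the wrist camera has in their place "mount" (4x4, takes a point from camera to tool coordinates, whose origin is the TCP and whose axes are the flange's). Camera axes: x right, y up, looking along -z (the intrinsics and any distortion apply to the point x, -y, -z); pixel columns grow to the right and rows downward; lengths in m; the calibration is good to about 2 mm. A picture is of the moment at which its call begins: read the wrist's pose just before it. camera_info takes no time and is no camera call.
- order.hand_in(): hands the job in; it is judged then, once.
The state is a dict: "time_s": time; "joint_positions": joint angles; "joint_vel": joint speeds; "effort": joint torques, N m; "tcp_pos": TCP position; "eef_rot": TCP orientation; "force": force on the tool from outside, world axes, zero at the start; "wrist_torque": the same for the moment, N m; "finger_gap": finger opening in m; "grip_force": force on a finger pad.
Only numpy, scipy, OpenCV 4.12 (cv2) and the standard library are available. Lean on these libraries where they do the work, as an engineer would, in place of code of your own. Each camera call takes 0.05 s, during which the arm holds its last target. There are 200 camera calls.

## Working session

There is one attempt and no reset: what is moved stays moved. The work goes in short steps, Python scripts to look and compute and a shell command to move; the robot and the scene stay as the last step left them, time stands still between calls to the robot, and variables do not carry over. Pictures are saved under pics/ and viewed, at most 10 in all, crops included, and the job is handed in when it is done.

```bash
mkdir -p pics; ls; python3 - <<'E'
from cell import sensors, imaging
import cv2,json
for n in ("side","top"):
    cv2.imwrite(f"pics/{n}0.png",imaging.read_camera(n)[:,:,::-1])
for n in ("side","top","wrist"):
    print(n,imaging.camera_info(n))
o=sensors.get_obs();print(o)
E
```

```text
pics
side {'fx': 510.56692396617456, 'fy': 510.56692396617456, 'cx': 281.49805522971997, 'cy': 201.66539578492154, 'dist_coeffs': array([-0.08063173,  0.        ,  0.        ,  0.        ,  0.        ]), 'xyz': array([0.2922606 , 0.98524954, 0.82399206]), 'rotation': array([-0.07121982,  0.47359642,  0.86616046, -0.14282935])}
top {'fx': 509.8838533946841, 'fy': 509.8838533946841, 'cx': 280.2928423787514, 'cy': 207.08416646806222, 'dist_coeffs': array([-0.05595213,  0.        ,  0.        ,  0.        ,  0.        ]), 'xyz': array([0.50537971, 0.01077727, 1.3312131 ]), 'rotation': array([-0.03224163,  0.03129965,  0.71157309, -0.70117369])}
wrist {'fx': 316.4623903012372, 'fy': 316.4623903012372, 'cx': 288.2563714976099, 'cy': 208.19981741111613, 'dist_coeffs': array([0.00262632, 0.        , 0.        , 0.        , 0.        ]), 'mount': array([[-2.31320058e-04,  9.56115828e-01,  2.92988858e-01,
         8.01778656e-02],
       [ 9.99999935e-01,  1.40310644e-04,  3.31639969e-04,
        -1.19612142e-04],
       [ 2.75976768e-04,  2.92988915e-01, -9.56115798e-01,
        -1.63085007e-01],
       [ 0.00000000e+00,  0.00000000e+00,  0.00000000e+00,
         1.00000000e+00]])}
{'time_s': 0.1, 'joint_positions': array([-1.26709365e+00,  3.59434491e-01,  1.51129734e+00,  2.52247936e-05,
        1.27248540e+00, -1.15111948e-01]), 'joint_vel': array([ 0.00153597, -0.0002069 , -0.00286049,  0.00093559,  0.00171545,
       -0.00032645]), 'effort': array([-3.93976215e-04, -5.16357243e+01, -2.71405542e+01,  6.75269449e-02,
        2.76654668e-02, -2.24639422e-05]), 'tcp_pos': array([ 0.24382028, -0.54756671,  0.22190296]), 'eef_rot': array([ 9.78154744e-01,  2.07876494e-01, -6.44825744e-05, -8.09812532e-04]), 'force': array([-0.58005822,  0.25464472, -0.43052779]), 'wrist_torque': array([0.02738815, 0.01506215, 0.00156773]), 'grip_force': 0.0, 'finger_gap': 0.08745020545179709}
```

View pics/side0.png

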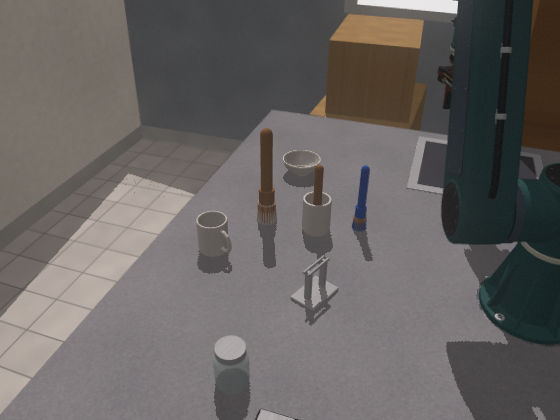

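View pics/top0.png

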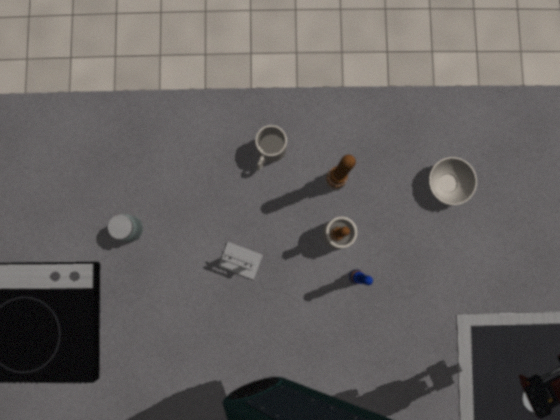

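The side view shows the target brush standing in the crock (handle tip ≈ (318,168), crock ≈ (317,213)), the larger look-alike at (267,180), the blue one at (362,200), the cradle at (315,282), the mug at (213,234), the jar at (231,365) and the bowl at (301,163). In the top view the crock rim is ≈ (341,233), the cradle (241,260), the big brush (342,172) and the blue one (362,278).

```bash
cat > h.py <<'E'
import numpy as np, cv2
from scipy.spatial.transform import Rotation as R
from cell import sensors, imaging
def cam(n):
    i=imaging.camera_info(n)
    if n=="wrist":
        o=sensors.get_obs(); T=np.eye(4); T[:3,:3]=R.from_quat(o["eef_rot"]).as_matrix(); T[:3,3]=o["tcp_pos"]
        M=T@i["mount"]; return i,M[:3,:3],M[:3,3]
    return i,R.from_quat(i["rotation"]).as_matrix(),np.array(i["xyz"])
def ray(c,px):
    i,Rm,p=c; K=np.array([[i["fx"],0,i["cx"]],[0,i["fy"],i["cy"]],[0,0,1.]])
    u=cv2.undistortPoints(np.array([[px]],float),K,np.array(i["dist_coeffs"]))[0,0]
    d=Rm@np.array([u[0],-u[1],-1]); return p,d/np.linalg.norm(d)
def plane(c,px,z):
    p,d=ray(c,px); return p+d*(z-p[2])/d[2]
def tri(c1,a,c2,b):
    p,d=ray(c1,a);q,e=ray(c2,b)
    s=np.linalg.lstsq(np.stack([d,-e],1),q-p,rcond=None)[0]
    return (p+s[0]*d+q+s[1]*e)/2,np.linalg.norm(p+s[0]*d-q-s[1]*e)
E
python3 - <<'E'
from h import *
S=cv2.imread("pics/side0.png");T=cv2.imread("pics/top0.png")
def crop(I,x,y,w,h,k): return cv2.resize(I[y:y+h,x:x+w],None,fx=k,fy=k,interpolation=cv2.INTER_CUBIC)
cv2.imwrite("pics/c0.png",np.hstack([crop(S,270,150,100,150,4),crop(T,205,195,100,150,4)*0+cv2.copyMakeBorder(np.vstack([crop(T,300,200,80,80,4),crop(T,205,230,80,70,4)]),0,0,0,80,0)]))
s,t=cam("side"),cam("top")
for n,px,z in [("crock",(341.5,233),.1),("rest",(241.5,260.5),.05),("mug",(271,140),.09),("jar",(121,227),.095),("bowl",(453,181),.05),("bigbrush base",(338,182),.04),("blue base",(356,277),.04)]: print(n,plane(t,px,z).round(3))
print("tip",tri(s,(318.5,169),t,(343,232)))
def brown(I):
    h=cv2.cvtColor(I,cv2.COLOR_BGR2HSV);return cv2.inRange(h,(3,110,30),(20,255,255))
for nm,I,(x0,x1,y0,y1) in (("side",S,(300,340,155,215)),("top",T,(325,358,217,250))):
    m=brown(I)[y0:y1,x0:x1]
    for r in range(0,m.shape[0],4):
        c=np.where(m[r])[0]
        if len(c): print(nm,r+y0,c.min()+x0,c.max()+x0,len(c))
E
```

```text
crock [ 0.551 -0.135  0.1  ]
rest [0.488 0.111 0.05 ]
mug [0.784 0.032 0.09 ]
jar [0.574 0.401 0.095]
bowl [ 0.681 -0.43   0.05 ]
bigbrush base [ 0.684 -0.137  0.04 ]
blue base [ 0.442 -0.176  0.04 ]
tip (array([ 0.55205323, -0.12740253,  0.19147232]), np.float64(0.003994965439360493))
side 167 316 321 6
side 183 315 316 2
side 191 314 314 1
top 229 335 349 15
top 233 332 348 17
top 237 332 342 11
```

View pics/c0.png

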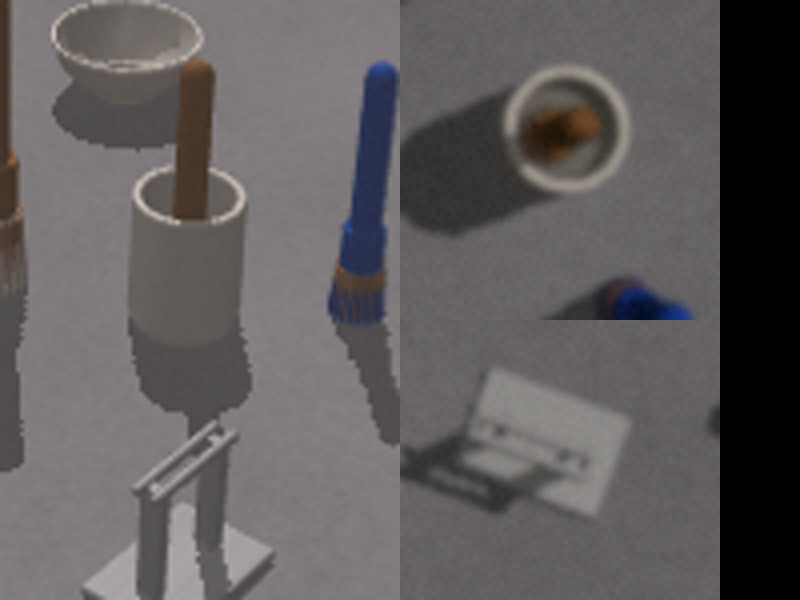

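The crop shows the brush's handle tip at about (347,230) in the top view and (319,167) in the side view. The crock rim centre is at (341.8,232.2) in the top view, and the cradle rods run from about (224.5,255) to (255,267.5) there.

```bash
cat >> h.py <<'E'
def ori(u,tau,s=1):
    u,tau=np.radians([u,tau]); U=np.array([np.cos(u),np.sin(u),0]);Z=np.array([0,0,1.])
    z=-np.cos(tau)*Z+np.sin(tau)*U; x=s*(np.cos(tau)*U+np.sin(tau)*Z)
    return np.stack([x,np.cross(z,x),z],1)
def goto(grasp,u,tau,s=1,back=0):
    "turn (rad) and shift (mm) from the present pose to put the grasp point there"
    o=sensors.get_obs(); M=ori(u,tau,s); t=np.array(grasp)+M[:,2]*(.019-back)
    w=R.from_matrix(M@R.from_quat(o["eef_rot"]).as_matrix().T).as_rotvec()
    print("turn",w.round(3),"shift",((t-o["tcp_pos"])*1000).round(1),"q",np.round(o["joint_positions"],2),"f",o["force"].round(1),"gap",round(o["finger_gap"],4),"t",o["time_s"])
E
python3 - <<'E'
from h import *
s,t=cam("side"),cam("top")
print("tip",tri(s,(319,167.5),t,(347,230)))
print("crock",plane(t,(341.75,232.25),.1), plane(s,(317.3,199.5),.1))
a,b=plane(t,(224.5,255),.04),plane(t,(255,267.5),.04)
# rod ends: side view, centre between both rods
for p in ((305,272.5),(328,257)): print("rod end side",plane(s,p,.088))
# base plate corners
T=cv2.imread("pics/top0.png")
for p in ((490,368),(632,420),(597,517)): print("plate",plane(t,(205+(p[0]-400)/4,230+(p[1]-320)/4),.008))
goto((.55,-.13,.30),-60,55)
E
```

```text
tip (array([ 0.55486648, -0.13696475,  0.1904497 ]), np.float64(0.0007842132607376105))
crock [ 0.55313773 -0.13593247  0.1       ] [ 0.55232921 -0.12640662  0.1       ]
rod end side [0.50479745 0.1529268  0.088     ]
rod end side [0.47006266 0.08383895 0.088     ]
plate [0.5358095 0.149844  0.008    ]
plate [0.50094932 0.058191   0.008     ]
plate [0.43899401 0.08148636 0.008     ]
turn [-0.325 -0.993 -1.344] shift [314.  404.1  67.2] q [-1.27  0.36  1.51  0.    1.27 -0.12] f [-0.6  0.3 -0.4] gap 0.0875 t 0.1
```

```bash
python3 -m pendant '[[[0,0,0,0,0,50,0],[0,0,0,0,0,90,0],[0,0,0,20,30,130,0],[0,0,0,40,50,150,0],[0,0,0,60,80,160,0],[0,0,0,80,110,160,0],[0,0,0,100,140,160,0],[0,0,0,120,170,160,0]]]'; python3 -c "
from h import *
goto((.555,-.137,.165),-60,55,1,.14)"
```

```text
time_s: 0.77
tcp_pos: [0.3646, -0.3765, 0.3829]
eef_rot: [0.978, 0.208, 0.0, 0.0]
force: [0.3, 0.7, 0.9]
finger_gap: 0.0877
grip_force: 0.0
turn [-0.323 -0.994 -1.343] shift [ 140.8  325.3 -148.5] q [-0.93  0.14  1.42  0.    1.58  0.22] f [0.3 0.7 0.9] gap 0.0877 t 0.7667
```

```bash
python3 -m pendant '[[[-0.025,-0.076,-0.1,15,40,0,0],[-0.05,-0.15,-0.2,30,80,0,0],[-0.07,-0.22,-0.3,45,120,0,0],[-0.095,-0.3,-0.4,60,160,0,0],[-0.12,-0.37,-0.5,75,195,0,0],[-0.145,-0.445,-0.6,90,225,0,0],[-0.17,-0.52,-0.7,105,255,0,0],[-0.19,-0.59,-0.8,120,290,0,0]]]'; python3 -c "
from h import *
goto((.555,-.137,.165),-60,55,1,.14)"
```

```text
time_s: 1.43
tcp_pos: [0.4645, -0.129, 0.3813]
eef_rot: [0.964, -0.115, 0.205, 0.124]
force: [0.4, -0.8, -0.7]
finger_gap: 0.0878
grip_force: 0.0
turn [-0.171 -0.53  -0.696] shift [  41.    77.8 -146.9] q [-0.27 -0.17  1.83 -0.21  1.04  1.6 ] f [ 0.4 -0.8 -0.7] gap 0.0878 t 1.4333
```

```bash
python3 -m pendant '[[[-0.025,-0.076,-0.1,10,15,0,0],[-0.05,-0.15,-0.2,20,30,0,0],[-0.075,-0.23,-0.3,30,45,0,0],[-0.1,-0.305,-0.4,40,60,0,0],[-0.12,-0.38,-0.5,41,78,-20,0],[-0.145,-0.455,-0.6,41,78,-50,0],[-0.171,-0.53,-0.696,41,78,-70,0],[-0.171,-0.53,-0.696,41,78,-80,0]]]'; python3 -c "
from h import *
goto((.555,-.137,.165),-60,55,1,.14)
c=cam('wrist'); cv2.imwrite('pics/w1.png',imaging.read_camera('wrist')[:,:,::-1])"
```

```text
time_s: 2.1
tcp_pos: [0.5161, -0.0961, 0.32]
eef_rot: [0.862, -0.313, 0.342, 0.206]
force: [12.3, -13.8, 18.5]
finger_gap: 0.0877
grip_force: 0.0
turn [-0.029 -0.204 -0.279] shift [-10.6  44.9 -85.6] q [ 0.15  0.03  2.01 -0.96  0.88  2.98] f [ 12.3 -13.8  18.5] gap 0.0877 t 2.1
```

View pics/w1.png

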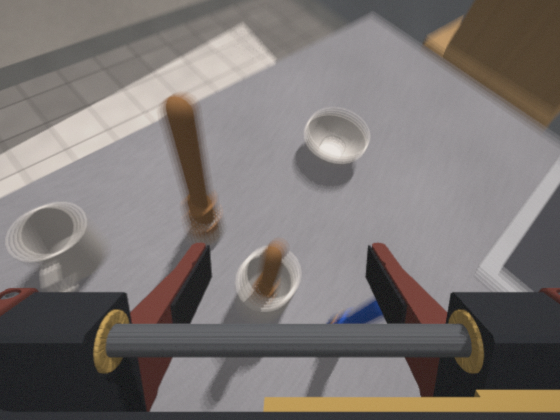

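The wrist view shows the brush in the crock at about (270,265), the big brush at left and the blue one at lower right. Joints 4 and 6 hit their limits for this approach side, so I'll fit a small kinematic model and choose a reachable side.

```bash
cat > kin.py <<'E'
from h import *
from scipy.optimize import least_squares
LO=np.array([-2.97,-1.01,.21,-.96,.2,-2.98]);HI=np.array([2.97,2.36,2.38,4.11,2.71,2.98])
def fk(q,p):
    a,d,l2,l3,e,L=p[:6]
    E=lambda s,v:R.from_euler(s,v)
    f=E("z",q[0])*E("y",q[1]+q[2]); W=E("z",q[0]).apply([a,0,d])+(E("z",q[0])*E("y",q[1])).apply([0,0,l2])+f.apply([e,0,l3])
    Rt=f*E("z",SG[0]*q[3])*E("y",q[4])*E("z",SG[1]*q[5]+np.pi/2*SG[2])
    return W+Rt.apply([0,0,L]),Rt
SG=[1,1,1]
D=[([-1.26709365,.359434491,1.51129734,0,1.2724854,-.115111948],[.24382,-.547567,.221903],[.978155,.207876,0,-.0008]),
([-.93,.14,1.42,0,1.58,.22],[.3646,-.3765,.3829],[.978,.208,0,0]),
([-.27,-.17,1.83,-.21,1.04,1.6],[.4645,-.129,.3813],[.964,-.115,.205,.124]),
([.15,.03,2.01,-.96,.88,2.98],[.5161,-.0961,.32],[.862,-.313,.342,.206])]
def fit():
    import itertools
    best=None
    for s in itertools.product([1,-1],repeat=3):
        SG[:]=s
        e=sum((fk(q,np.ones(6))[1].inv()*R.from_quat(r)).magnitude() for q,_,r in D)
        if best is None or e<best[0]: best=(e,s)
    SG[:]=best[1]
    f=lambda p:np.concatenate([fk(q,p)[0]-x for q,x,_ in D]+[.02*(p-np.array([.1,.4,.4,.4,0,.3]))])
    r=least_squares(f,[.1,.4,.4,.4,0,.3]); return r.x,best,np.abs(r.fun[:12]).max()
P,B,ERR=fit()
def ik(grasp,u,tau,s=1):
    M=ori(u,tau,s);t=np.array(grasp)+M[:,2]*.019;best=None
    for q0 in ([0,.2,1.7,0,1.2,0],[0,.2,1.7,1,1,-2],[0,.2,1.7,1,1,2],[0,.2,1.7,2,1,0]):
        def f(q):
            x,r=fk(q,P); return np.r_[(x-t)*5,(r.inv()*R.from_matrix(M)).as_rotvec()]
        g=least_squares(f,np.clip(q0,LO+.01,HI-.01),bounds=(LO,HI))
        if best is None or g.cost<best.cost: best=g
    return best.x.round(2),round(float(np.sqrt(best.cost)),3)
E
python3 - <<'E'
from kin import *
print(B,P.round(3),ERR)
for n,a in {"grip1":((.555,-.137,.165),100,55,1),"grip1 45":((.555,-.137,.165),100,45,1),"lift":((.555,-.137,.3),100,55,1),"lay":((.47,.065,.1),-111,-35,1),"lay45":((.47,.065,.1),-111,-45,1),"regrip":((.5,.145,.1),69,-20,1),"fin45":((.555,-.137,.125),100,45,1),"fin60":((.555,-.137,.125),100,60,1),"fin70":((.555,-.137,.125),100,70,1)}.items(): print(n,ik(*a))
E
```

```text
(0.01095927942686251, (1, 1, 1)) [0.083 0.217 0.503 0.372 0.068 0.268] 0.06624199953410195
grip1 (array([-0.52,  0.75,  1.47,  0.68,  1.65, -0.91]), 0.0)
grip1 45 (array([-0.49,  0.67,  1.5 ,  0.59,  1.52, -0.87]), 0.0)
lift (array([-0.52,  0.58,  1.35,  0.72,  1.86, -0.72]), 0.0)
lay (array([-0.16,  0.47,  2.18,  1.11,  0.68,  2.39]), 0.0)
lay45 (array([-0.24,  0.55,  2.21,  1.32,  0.81,  2.11]), 0.0)
regrip (array([ 0.4 ,  0.57,  1.76, -0.28,  1.08,  0.94]), 0.0)
fin45 (array([-0.49,  0.73,  1.52,  0.6 ,  1.46, -0.91]), 0.0)
fin60 (array([-0.53,  0.85,  1.46,  0.72,  1.65, -0.97]), 0.0)
fin70 (array([-0.55,  0.92,  1.43,  0.8 ,  1.78, -1.  ]), 0.0)
```

```bash
cat >> h.py <<'E'
def chain(*wps):
    "relative turn/shift between successive waypoints (grasp,u,tau,s,back), from the present pose"
    o=sensors.get_obs();r=R.from_quat(o["eef_rot"]);x=o["tcp_pos"]
    print("q",np.round(o["joint_positions"],2),"f",o["force"].round(1),"gap",round(o["finger_gap"],4),"t",o["time_s"])
    for g,u,tau,s,b in wps:
        M=ori(u,tau,s);t=np.array(g)+M[:,2]*(.019-b);w=(R.from_matrix(M)*r.inv()).as_rotvec()
        print("turn",w.round(3),"deg",np.degrees(np.linalg.norm(w)).round(),"shift",((t-x)*1000).round(1));r,x=R.from_matrix(M),t
E
python3 - <<'E'
from kin import *
G=(.555,-.137,.165)
chain(((.48,-.15,.42),-25,5,1,0),((.5,-.18,.42),25,0,1,0),((.52,-.2,.38),70,20,1,0),(G,100,60,1,.15),(G,100,65,1,.13))
for g,u,t in (((.555,-.137,.165),100,65),((.55,-.2,.35),100,0),((.55,-.1,.35),100,-25),((.5,-.0,.35),30,-25),((.5,-.0,.3),-40,-25),((.47,.065,.1),-111,-25)): print(ik(g,u,t))
E
```

```text
q [ 0.14  0.03  2.02 -0.96  0.87  2.97] f [-2.8 -1.  -5.5] gap 0.088 t 2.15
turn [0.521 0.506 0.259] deg 44.0 shift [-28.  -49.6  88.5]
turn [0.    0.09  0.872] deg 50.0 shift [ 18.5 -29.3  -0.1]
turn [ 0.264 -0.242  0.777] deg 49.0 shift [ 22.2 -13.9 -38.9]
turn [ 0.703 -0.062  0.502] deg 50.0 shift [  52.5  -54.8 -131.6]
turn [0.086 0.015 0.   ] deg 5.0 shift [ -2.2  12.7 -18.6]
(array([-0.54,  0.82,  1.44,  0.77,  1.77, -0.94]), 0.0)
(array([-0.35,  0.28,  1.38, -0.  ,  1.48, -0.52]), 0.0)
(array([ 0.01,  0.19,  1.56, -0.44,  1.34, -0.07]), 0.0)
(array([ 0.09,  0.31,  1.4 , -0.19,  1.83,  1.13]), 0.0)
(array([-0.12,  0.33,  1.51,  0.24,  1.67,  2.13]), 0.0)
(array([-0.08,  0.42,  2.14,  0.8 ,  0.6 ,  2.75]), 0.0)
```

```bash
python3 -m pendant '[[[0.065,0.063,0.032,-3,-6,11,0],[0.13,0.126,0.065,-7,-12,22,0],[0.195,0.19,0.1,-10,-18,33,0],[0.26,0.253,0.13,-14,-25,44,0],[0.325,0.316,0.16,-17,-31,55,0],[0.39,0.38,0.195,-21,-37,66,0],[0.455,0.443,0.23,-24,-43,77,0],[0.521,0.506,0.26,-28,-50,88,0]]]'; python3 -m pendant '[[[0,0.01,0.11,2,-4,0,0],[0,0.02,0.22,5,-7,0,0],[0,0.035,0.33,7,-11,0,0],[0,0.045,0.44,9,-15,0,0],[0,0.055,0.55,11,-18,0,0],[0,0.067,0.66,14,-22,0,0],[0,0.08,0.76,16,-26,0,0],[0,0.09,0.87,18,-29,0,0]]]'; python3 -m pendant '[[[0.033,-0.03,0.097,3,-2,-5,0],[0.066,-0.06,0.19,6,-4,-10,0],[0.1,-0.09,0.29,8,-5,-15,0],[0.132,-0.12,0.39,11,-7,-20,0],[0.165,-0.15,0.485,14,-9,-25,0],[0.2,-0.18,0.58,16,-10,-30,0],[0.23,-0.21,0.68,19,-12,-35,0],[0.264,-0.242,0.777,22,-14,-39,0]]]'; python3 - <<'E'
from h import *
G=(.555,-.137,.165)
chain((G,100,55,1,.17),(G,100,55,1,.12))
E
```

```text
time_s: 2.82
tcp_pos: [0.4855, -0.153, 0.4124]
eef_rot: [0.972, -0.226, 0.066, 0.019]
force: [0.7, -0.8, -0.5]
finger_gap: 0.0878
grip_force: 0.0
time_s: 3.48
tcp_pos: [0.5035, -0.1825, 0.4092]
eef_rot: [0.978, 0.206, 0.025, 0.001]
force: [-0.6, 0.7, -0.1]
finger_gap: 0.0879
grip_force: 0.0
time_s: 4.15
tcp_pos: [0.5253, -0.1962, 0.3703]
eef_rot: [0.81, 0.552, 0.166, -0.11]
force: [0.4, 1.0, -0.2]
finger_gap: 0.0878
grip_force: 0.0
q [-0.74  0.24  1.39  0.38  1.65 -0.36] f [ 0.4  1.  -0.2] gap 0.0878 t 4.15
turn [ 0.563 -0.051  0.536] deg 45.0 shift [  51.1  -62.6 -118.7]
turn [0. 0. 0.] deg 0.0 shift [ -7.1  40.3 -28.7]
```

```bash
python3 -m pendant '[[[0.07,-0.006,0.067,6,-8,-10,0],[0.14,-0.012,0.134,12,-16,-20,0],[0.21,-0.02,0.2,19,-23,-35,0],[0.28,-0.025,0.27,25,-31,-50,0],[0.35,-0.032,0.335,32,-39,-65,0],[0.42,-0.04,0.4,38,-47,-80,0],[0.49,-0.045,0.47,45,-55,-100,0],[0.563,-0.051,0.536,51,-63,-119,0]]]'; python3 -m pendant '[[[0,0,0,-3,20,-14,0],[0,0,0,-5,28,-20,0],[0,0,0,-5,28,-20,0],[0,0,0,-5,28,-20,0],[0,0,0,-5,28,-20,0],[0,0,0,-5,28,-20,0],[0,0,0,-5,28,-20,0],[0,0,0,-5,28,-20,0]]]';python3 - <<'E'
from h import *
G=(.555,-.137,.165)
chain((G,100,55,1,0))
c=cam('wrist'); print(c[1].tolist(),c[2].tolist()); I=imaging.read_camera('wrist')[:,:,::-1]; cv2.imwrite('pics/w2.png',I)
E
```

```text
time_s: 4.82
tcp_pos: [0.5768, -0.2602, 0.2507]
eef_rot: [0.571, 0.679, 0.297, -0.354]
force: [1.0, 0.0, 0.6]
finger_gap: 0.0876
grip_force: 0.0
time_s: 5.48
tcp_pos: [0.5719, -0.2316, 0.233]
eef_rot: [0.573, 0.679, 0.295, -0.352]
force: [-0.5, 0.1, -1.3]
finger_gap: 0.0877
grip_force: 0.0
q [-0.79  0.81  1.07  0.55  2.06 -0.91] f [-0.5  0.1 -1.3] gap 0.0877 t 5.4833
turn [ 0.005 -0.001  0.004] deg 0.0 shift [-19.7 110.  -78.9]
[[0.9855169154326539, -0.13331462361228852, 0.10480276965433542], [0.16957064478857722, 0.7801562210126113, -0.6021644852042557], [-0.001485201027488818, 0.6112147592675051, 0.7914633991736271]] [0.5861258331512973, -0.3160999523000007, 0.39358383642034594]
```

View pics/w2.png

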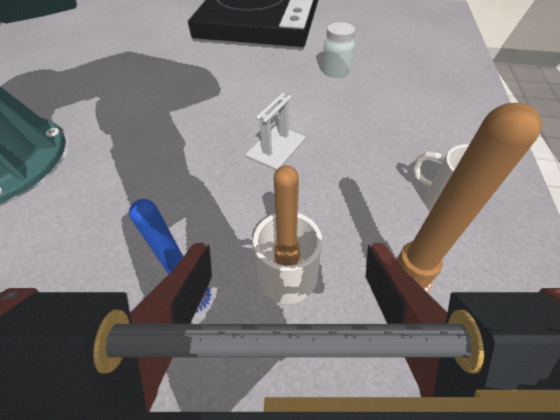

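The wrist view shows the target handle from tip (286,176) down to (288,250), between the open fingers, and the crock rim centred at ≈ (287,243). The blue brush is outside the left finger and the big one outside the right finger. The cradle rods' middle is at ≈ (274,109).

```bash
python3 - <<'E'
from h import *
c=cam('wrist');t=cam('top');s=cam('side')
print("rim",plane(c,(287,243),.1),"tip w/top",tri(c,(286,176),t,(347,230)),"w/side",tri(c,(286,176),s,(319,167.5)))
print("rods",plane(c,(263,121),.09),plane(c,(285,98),.09),plane(c,(274,109.5),.09))
E
```

```text
rim [ 0.55388445 -0.13970799  0.1       ] tip w/top (array([ 0.5534703 , -0.13586707,  0.20048311]), np.float64(0.0011863351856076702)) w/side (array([ 0.55272119, -0.13007491,  0.19437784]), np.float64(0.0018182645466810507))
rods [0.47874291 0.07558423 0.09      ] [0.50137324 0.14147697 0.09      ] [0.48964076 0.1073186  0.09      ]
```

```bash
python3 -m pendant '[[[0,0,0,-3,16,-11,0],[0,0,0,-6,32,-22,0],[0,0,0,-9,48,-34,0],[0,0,0,-12,64,-45,0],[0,0,0,-15,80,-56,0],[0,0,0,-17,94,-66,0],[0,0,0,-19,105,-75,0],[0,0,0,-20,112,-79,0]]]'; python3 -m pendant '[[[0,0,0,0,0,0,0.2],[0,0,0,0,0,0,0.4],[0,0,0,0,0,0,0.6],[0,0,0,0,0,0,0.8],[0,0,0,0,0,0,1],[0,0,0,0,0,0,1],[0,0,0,0,0,0,1],[0,0,0,0,0,0,1]]]'
```

```text
time_s: 6.2
tcp_pos: [0.5511, -0.1178, 0.1522]
eef_rot: [0.572, 0.678, 0.295, -0.354]
force: [-0.5, 0.1, 0.5]
finger_gap: 0.0879
grip_force: 0.0
time_s: 6.87
tcp_pos: [0.5519, -0.1193, 0.1528]
eef_rot: [0.572, 0.678, 0.296, -0.353]
force: [-0.3, 0.2, -0.1]
finger_gap: 0.0377
grip_force: 0.0
```

```bash
python3 -m pendant '[[[0,0,0,0,0,0,1],[0,0,0,0,0,0,1],[0,0,0,0,0,0,1],[0,0,0,0,0,0,1],[0,0,0,0,0,0,1],[0,0,0,0,0,0,1],[0,0,0,0,0,2,1],[0,0,0,0,0,4,1]]]'; python3 -m pendant '[[[0,0,0,0,0,10,1],[0,0,0,0,0,22,1],[0,0,0,0,0,36,1],[0,0,0,0,0,50,1],[0,0,0,0,0,64,1],[0,0,0,0,0,78,1],[0,0,0,0,0,92,1],[0,0,0,0,0,106,1]]]';  python3 -m pendant '[[[0,0,0,0,0,15,1],[0,0,0,0,0,30,1],[0,0,0,0,0,45,1],[0,0,0,0,0,60,1],[0,0,0,0,0,75,1],[0,0,0,0,0,90,1],[0,0,0,0,0,95,1],[0,0,0,0,0,95,1]]]'; python3 - <<'E'
from h import *
cv2.imwrite("pics/s2.png",np.hstack([cv2.resize(imaging.read_camera("side")[50:300,200:400,::-1],None,fx=2,fy=2),cv2.resize(imaging.read_camera("wrist")[:,140:440,::-1],None,fx=1.19,fy=1.1905)]))
E
```

```text
time_s: 7.53
tcp_pos: [0.5518, -0.119, 0.1566]
eef_rot: [0.572, 0.678, 0.295, -0.353]
force: [1.2, -0.2, -0.6]
finger_gap: 0.0217
grip_force: 30.0
time_s: 8.2
tcp_pos: [0.5518, -0.1191, 0.2644]
eef_rot: [0.572, 0.679, 0.296, -0.353]
force: [-0.3, -0.0, -1.6]
finger_gap: 0.0213
grip_force: 30.0
time_s: 8.87
tcp_pos: [0.5522, -0.1193, 0.3592]
eef_rot: [0.572, 0.679, 0.296, -0.352]
force: [-0.8, -0.3, -0.9]
finger_gap: 0.0215
grip_force: 30.0
```

View pics/s2.png

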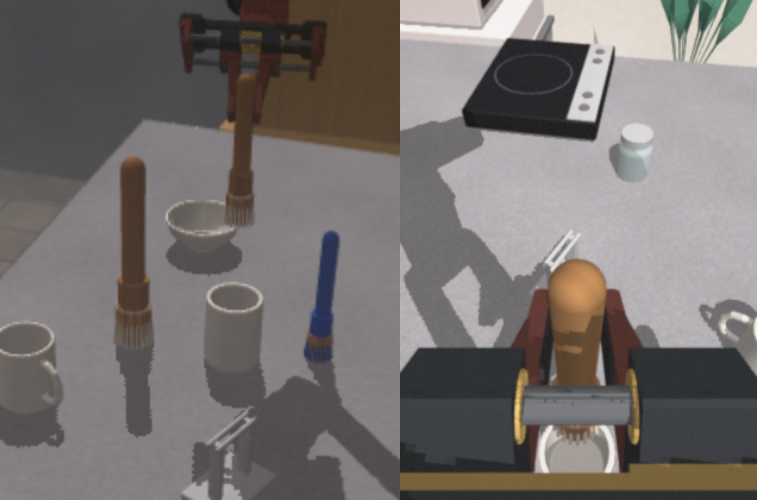

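The left panel (side view) shows the brush out of the crock, hanging upright in the gripper; the crock, mug, bowl and the other brushes are where they were. The right panel (wrist view) shows the crock's mouth at lower centre (575,455) and the cradle rods at (563,250).

```bash
python3 - <<'E'
from h import *
chain(((.54,-.13,.36),100,10,1,0),((.53,-.1,.36),100,-35,1,0),((.52,-.06,.36),48,-35,1,0),((.5,-.0,.36),-4,-35,1,0),((.48,.04,.33),-57,-35,1,0),((.476,.076,.28),-110,-35,1,0))
E
```

```text
q [-0.71  0.58  1.2   0.64  2.09 -0.76] f [-0.9  0.7 -1.4] gap 0.0214 t 8.9667
turn [-0.77  -0.138  0.005] deg 45.0 shift [-12.3  -7.7 -16.1]
turn [-0.773 -0.136 -0.   ] deg 45.0 shift [-7.5 16.   3.1]
turn [-0.     0.    -0.908] deg 52.0 shift [-19.2  42.6   0. ]
turn [ 0.    -0.    -0.908] deg 52.0 shift [-23.6  68.9   0. ]
turn [ 0.    -0.    -0.925] deg 53.0 shift [-15.1  48.4 -30. ]
turn [ 0.     0.    -0.925] deg 53.0 shift [  5.7  37.1 -50. ]
```

```bash
python3 -m pendant '[[[-0.095,-0.017,0,-1,-1,-2,1],[-0.19,-0.035,0,-3,-2,-4,1],[-0.29,-0.05,0,-4,-3,-6,1],[-0.385,-0.07,0,-6,-4,-8,1],[-0.48,-0.085,0,-8,-5,-10,1],[-0.58,-0.1,0,-9,-6,-12,1],[-0.675,-0.12,0,-11,-7,-14,1],[-0.77,-0.138,0.005,-12,-8,-16,1]]]'; python3 -m pendant '[[[-0.095,-0.017,0,-1,2,0,1],[-0.19,-0.035,0,-2,4,1,1],[-0.29,-0.05,0,-3,6,1,1],[-0.385,-0.07,0,-4,8,2,1],[-0.48,-0.085,0,-5,10,2,1],[-0.58,-0.1,0,-6,12,2,1],[-0.675,-0.12,0,-7,14,3,1],[-0.773,-0.136,0,-8,16,3,1]]]'; python3 -m pendant '[[[0,0,-0.11,-2,5,0,1],[0,0,-0.22,-5,10,0,1],[0,0,-0.34,-7,16,0,1],[0,0,-0.45,-10,21,0,1],[0,0,-0.57,-12,26,0,1],[0,0,-0.68,-14,32,0,1],[0,0,-0.79,-17,37,0,1],[0,0,-0.908,-19,43,0,1]]]';  python3 - <<'E'
from h import *
chain(((.5,-.0,.36),-4,-35,1,0),((.48,.04,.33),-57,-35,1,0),((.476,.076,.28),-110,-35,1,0))
E
```

```text
time_s: 9.63
tcp_pos: [0.5393, -0.1272, 0.3412]
eef_rot: [0.64, 0.763, 0.055, -0.066]
force: [0.5, 0.7, -1.9]
finger_gap: 0.0214
grip_force: 30.0
time_s: 10.3
tcp_pos: [0.5314, -0.1105, 0.3445]
eef_rot: [0.612, 0.731, -0.194, 0.232]
force: [-0.5, -0.7, -2.1]
finger_gap: 0.0215
grip_force: 30.0
time_s: 10.97
tcp_pos: [0.5122, -0.0672, 0.3433]
eef_rot: [0.872, 0.386, -0.276, 0.12]
force: [0.8, -0.2, -1.6]
finger_gap: 0.0215
grip_force: 30.0
q [ 0.04  0.42  1.29 -0.44  1.87  0.74] f [ 0.8 -0.2 -1.6] gap 0.0215 t 10.9667
turn [-0.003 -0.002 -0.903] deg 52.0 shift [-23.1  67.9   1.1]
turn [ 0.    -0.    -0.925] deg 53.0 shift [-15.1  48.4 -30. ]
turn [ 0.     0.    -0.925] deg 53.0 shift [  5.7  37.1 -50. ]
```

```bash
python3 -m pendant '[[[0,0,-0.11,-3,8,0,1],[0,0,-0.22,-6,17,0,1],[0,0,-0.34,-9,25,0,1],[0,0,-0.45,-12,34,0,1],[0,0,-0.57,-15,42,0,1],[0,0,-0.68,-18,51,0,1],[0,0,-0.79,-20,59,0,1],[-0.003,-0.002,-0.903,-23,68,1,1]]]'; python3 -m pendant '[[[0,0,-0.115,-2,6,-4,1],[0,0,-0.23,-4,12,-8,1],[0,0,-0.345,-6,18,-12,1],[0,0,-0.46,-8,24,-16,1],[0,0,-0.575,-9,30,-20,1],[0,0,-0.69,-11,36,-24,1],[0,0,-0.81,-13,42,-27,1],[0,0,-0.925,-15,48,-30,1]]]'; python3 -m pendant '[[[0,0,-0.115,1,5,-6,1],[0,0,-0.23,1,9,-12,1],[0,0,-0.345,2,14,-18,1],[0,0,-0.46,3,19,-25,1],[0,0,-0.575,4,23,-31,1],[0,0,-0.69,4,28,-37,1],[0,0,-0.81,5,33,-44,1],[0,0,-0.925,6,37,-50,1]]]';  python3 - <<'E'
from h import *
chain(((.476,.076,.28),-110,-35,1,0),((.476,.076,.099),-110,-35,1,0))
print(sensors.get_obs()["tcp_pos"])
cs=[cam(n) for n in("wrist","side","top")]
W,S,T=[imaging.read_camera(n)[:,:,::-1] for n in("wrist","side","top")]
cv2.imwrite("pics/p3.png",np.hstack([cv2.resize(W,(400,300)),np.zeros((300,400,3),np.uint8)]) if 0 else np.vstack([np.hstack([cv2.resize(S[170:310,240:420],(400,311)),cv2.resize(T[180:320,170:350],(400,311))]),cv2.resize(W[100:,:],(500,286)).__class__(0) if 0 else cv2.copyMakeBorder(cv2.resize(W,(385,289)),0,0,0,415,0)]))
cv2.imwrite("pics/S3.png",S);cv2.imwrite("pics/T3.png",T)
E
```

```text
time_s: 11.63
tcp_pos: [0.4897, 0.0004, 0.3441]
eef_rot: [0.953, -0.034, -0.301, -0.009]
force: [-0.2, -1.0, -0.5]
finger_gap: 0.0212
grip_force: 30.0
time_s: 12.3
tcp_pos: [0.4745, 0.0481, 0.3144]
eef_rot: [0.837, -0.457, -0.265, -0.142]
force: [-0.1, -0.2, -1.7]
finger_gap: 0.0214
grip_force: 30.0
time_s: 12.97
tcp_pos: [0.4798, 0.0851, 0.2643]
eef_rot: [-0.546, 0.782, 0.174, 0.244]
force: [-0.5, -0.3, -1.3]
finger_gap: 0.0215
grip_force: 30.0
q [-0.45  0.13  1.9   0.64  1.25  2.79] f [-0.5 -0.3 -1.3] gap 0.0215 t 12.9667
turn [-0.    -0.006  0.002] deg 0.0 shift [-0.1  1.2  0.2]
turn [0. 0. 0.] deg 0.0 shift [   0.    0. -181.]
[0.47981579 0.08505615 0.26427739]
```

View pics/p3.png

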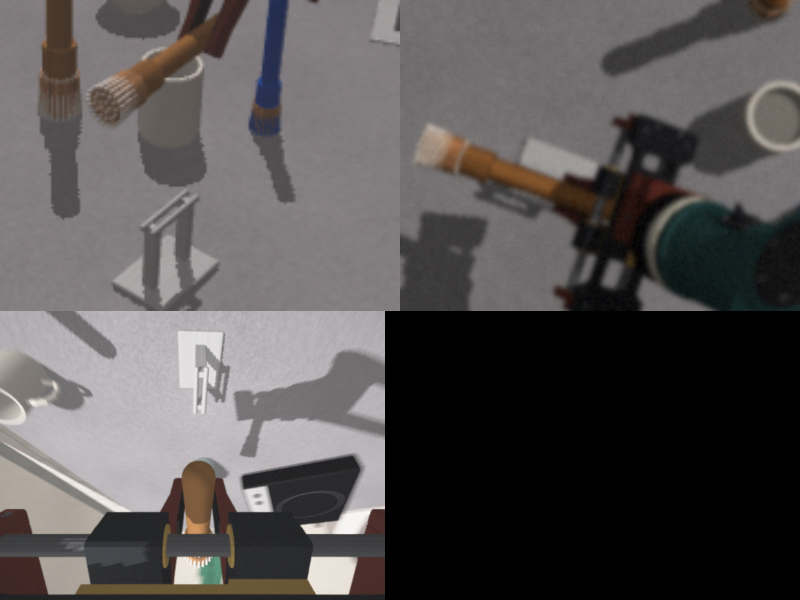

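The side panel shows the brush level with its bristles toward the camera, above and behind the cradle. The wrist panel shows the rods almost exactly in line with the handle, near end at (200,412) and far end at (201,345) in the composite.

```bash
python3 - <<'E'
from h import *
c=cam("wrist");W=imaging.read_camera("wrist")
hsv=cv2.cvtColor(W,cv2.COLOR_RGB2GRAY)
for y in range(40,152,8): print(y,hsv[y,270:318:2].tolist())
for p in ((291.5,147),(292,50)): print(plane(c,p,.09))
n=np.array([np.sin(np.radians(70)),-np.cos(np.radians(70))]);print("handle lateral",n@sensors.get_obs()["tcp_pos"][:2])
E
```

```text
40 [223, 223, 224, 222, 225, 226, 223, 222, 226, 227, 224, 222, 224, 225, 224, 219, 222, 223, 222, 225, 224, 223, 223, 224]
48 [223, 222, 223, 223, 225, 227, 215, 193, 187, 188, 187, 185, 194, 197, 221, 221, 222, 224, 223, 225, 221, 222, 225, 223]
56 [224, 221, 224, 222, 225, 227, 203, 162, 162, 160, 165, 163, 162, 160, 137, 140, 143, 208, 222, 224, 221, 224, 225, 222]
64 [225, 223, 223, 221, 225, 227, 202, 161, 162, 164, 167, 168, 161, 163, 135, 139, 140, 139, 140, 147, 156, 216, 225, 219]
72 [225, 223, 225, 222, 225, 227, 198, 163, 163, 163, 168, 167, 163, 165, 161, 161, 143, 139, 142, 140, 140, 143, 141, 146]
80 [224, 225, 224, 223, 227, 221, 193, 167, 145, 147, 126, 149, 156, 171, 171, 200, 223, 219, 160, 145, 140, 145, 141, 135]
88 [225, 225, 224, 223, 224, 224, 232, 211, 154, 196, 205, 205, 216, 233, 219, 167, 211, 223, 222, 222, 225, 218, 140, 128]
96 [225, 225, 224, 223, 225, 226, 232, 205, 146, 170, 171, 175, 221, 233, 211, 164, 220, 223, 223, 223, 224, 163, 138, 117]
104 [225, 226, 224, 222, 226, 229, 232, 204, 142, 162, 165, 174, 229, 231, 195, 135, 160, 206, 223, 225, 219, 146, 132, 118]
112 [188, 190, 188, 189, 189, 225, 232, 198, 142, 166, 167, 182, 231, 225, 177, 128, 130, 130, 131, 132, 133, 135, 121, 119]
120 [197, 199, 195, 192, 192, 227, 230, 191, 144, 167, 169, 181, 233, 220, 165, 188, 190, 192, 160, 119, 121, 121, 122, 122]
128 [196, 194, 193, 193, 195, 229, 229, 185, 118, 119, 122, 199, 233, 213, 157, 189, 191, 195, 195, 192, 174, 123, 121, 132]
136 [190, 194, 193, 194, 195, 231, 228, 176, 146, 191, 190, 222, 231, 196, 165, 195, 196, 190, 193, 195, 195, 193, 193, 196]
144 [191, 191, 188, 195, 200, 231, 225, 172, 178, 188, 194, 229, 227, 179, 180, 195, 197, 202, 198, 193, 195, 191, 190, 190]
[0.49725867 0.15280119 0.09      ]
[0.46288025 0.05493179 0.09      ]
handle lateral 0.4221540183005741
```

```bash
python3 - <<'E'
from h import *
c=cam("wrist")
a,b=plane(c,(288.3,149),.0885),plane(c,(291.3,82),.0885)
print(a,b,(a+b)/2,np.linalg.norm(a-b),np.degrees(np.arctan2(*(a-b)[1::-1])))
m=(a+b)/2;n=np.array([np.sin(np.radians(70)),-np.cos(np.radians(70))]);print("rod lateral",n@m[:2], "along handle TCP",-(n@sensors.get_obs()["tcp_pos"][:2]))
E
```

```text
[0.50391135 0.15515157 0.0885    ] [0.47495931 0.08169377 0.0885    ] [0.48943533 0.11842267 0.0885    ] 0.07895738688085592 68.4890314709346
rod lateral 0.4194158301699731 along handle TCP -0.4221540183005741
```

```bash
python3 - <<'E'
from h import *
chain(((.4755,.0815,.15),-111,-35,1,0),((.4755,.0815,.103),-111,-35,1,0))
E
```

```text
q [-0.45  0.13  1.9   0.64  1.26  2.78] f [ 0.2  0.4 -1.3] gap 0.0214 t 13.1667
turn [ 0.001 -0.004 -0.025] deg 1.0 shift [  -0.8    6.6 -131.1]
turn [0. 0. 0.] deg 0.0 shift [  0.   0. -47.]
```

```bash
python3 -m pendant '[[[0,0,-0.025,-1,6,-20,1],[0,0,-0.025,-1,6,-40,1],[0,0,-0.025,-1,6,-60,1],[0,0,-0.025,-1,6,-80,1],[0,0,-0.025,-1,6,-100,1],[0,0,-0.025,-1,6,-120,1],[0,0,-0.025,-1,6,-131,1],[0,0,-0.025,-1,6,-131,1]]]'; python3 - <<'E'
from h import *
chain(((.4755,.0815,.101),-111,-35,1,0))
cs=cam("side");S=imaging.read_camera("side")[:,:,::-1];T=imaging.read_camera("top")[:,:,::-1]
cv2.imwrite("pics/p4.png",np.hstack([cv2.resize(S[190:310,240:360],(400,400)),cv2.resize(T[190:310,180:300],(400,400))]))
E
```

```text
time_s: 13.83
tcp_pos: [0.4802, 0.0907, 0.1327]
eef_rot: [-0.54, 0.787, 0.172, 0.246]
force: [-0.5, 0.6, -1.3]
finger_gap: 0.0213
grip_force: 30.0
q [-0.44  0.34  2.06  0.77  0.96  2.54] f [-0.5  0.6 -1.3] gap 0.0213 t 13.8333
turn [-0.001 -0.006  0.   ] deg 0.0 shift [ -0.8   0.9 -47.3]
```

View pics/p4.png

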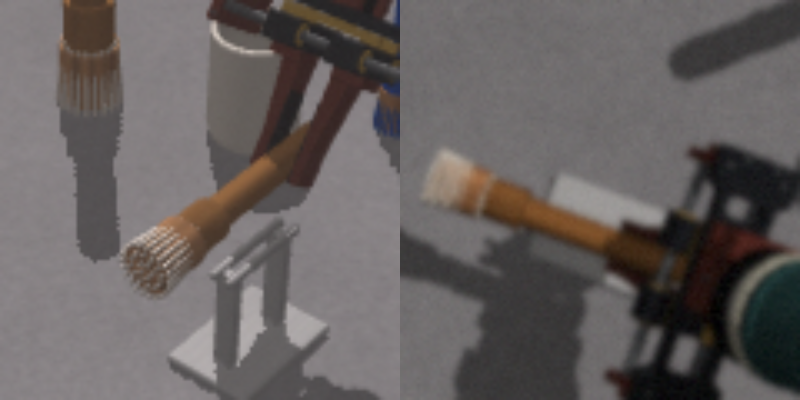

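The side panel shows the level brush about 50 mm above the rods and parallel to them, with its shoulder just beyond the rods' near end. The top panel shows the handle over the middle of the plate.

```bash
python3 -m pendant '[[[0,0,0,-1,1,-12,1],[0,0,0,-1,1,-24,1],[0,0,0,-1,1,-34,1],[0,0,0,-1,1,-40,1],[0,0,0,-1,1,-44,1],[0,0,0,-1,1,-46,1],[0,0,0,-1,1,-47,1],[0,0,0,-1,1,-47,1]]]'; python3 -m pendant '[[[0,0,0,0,0,-1,1],[0,0,0,0,0,-2,1],[0,0,0,0,0,-2,1],[0,0,0,0,0,-2,1],[0,0,0,0,0,-2,1],[0,0,0,0,0,-2,1],[0,0,0,0,0,-2,1],[0,0,0,0,0,-2,1]]]'; python3 - <<'E'
from h import *
chain(((.4755,.0815,.099),-111,-35,1,0));print(sensors.get_obs()["wrist_torque"])
E
```

```text
time_s: 14.6
tcp_pos: [0.4785, 0.0923, 0.0881]
eef_rot: [-0.539, 0.787, 0.171, 0.247]
force: [-2.8, 0.5, 1.3]
finger_gap: 0.0213
grip_force: 30.0
time_s: 15.27
tcp_pos: [0.4785, 0.0923, 0.0875]
eef_rot: [-0.539, 0.787, 0.171, 0.248]
force: [-10.4, -7.0, 21.3]
finger_gap: 0.0213
grip_force: 30.0
q [-0.44  0.43  2.11  0.85  0.86  2.41] f [-10.4  -7.   21.3] gap 0.0213 t 15.2667
turn [-0.001 -0.002  0.002] deg 0.0 shift [ 0.9 -0.7 -4.1]
[0.79281329 0.68256394 0.73718832]
```

```bash
python3 -m pendant '[[[0,0,0,0,0,1,1],[0,0,0,0,0,1,1],[0,0,0,0,0,1,0.7],[0,0,0,0,0,1,0.6],[0,0,0,0,0,1,0.5],[0,0,0,0,0,1,0.45],[0,0,0,0,0,1,0.4],[0,0,0,0,0,1,0.4]]]'; python3 - <<'E'
from h import *
chain(((.4755,.0815,.099),-111,-35,1,0.1))
S=imaging.read_camera("side")[:,:,::-1];T=imaging.read_camera("top")[:,:,::-1]
cv2.imwrite("pics/p5.png",np.hstack([cv2.resize(S[190:310,240:360],(400,400)),cv2.resize(T[190:310,180:300],(400,400))]))
E
```

```text
time_s: 15.93
tcp_pos: [0.479, 0.0918, 0.0867]
eef_rot: [-0.539, 0.787, 0.171, 0.247]
force: [0.4, 1.2, -0.5]
finger_gap: 0.0524
grip_force: 0.0
q [-0.44  0.44  2.1   0.85  0.86  2.42] f [ 0.4  1.2 -0.5] gap 0.0524 t 15.9333
turn [ 0.001 -0.003  0.003] deg 0.0 shift [-20.2 -53.7  78.7]
```

View pics/p5.png

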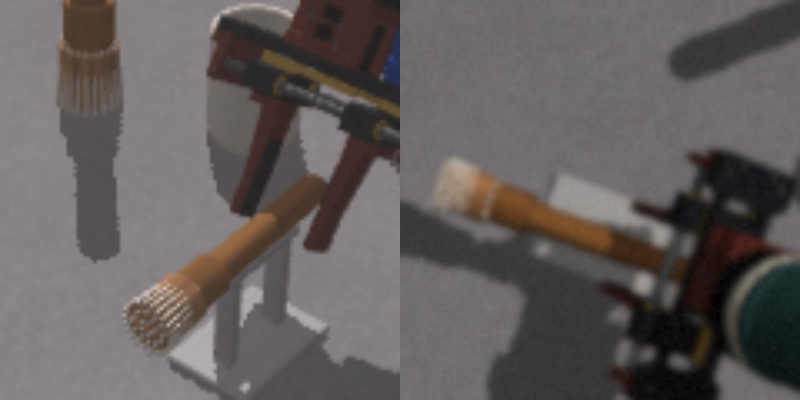

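The side panel shows the brush lying level in the groove with the fingers open beside it. Its bristle end is centred at (148,328) and the shoulder/handle step is at (212,283); in the top panel these are at about (440,183) and (532,213).

```bash
python3 - <<'E'
from kin import *
s,t=cam("side"),cam("top")
f=lambda x,y,ox,oy:(ox+x/3.3333-.35,oy+y/3.3333-.35)
print("bristle",tri(s,f(148,328,240,190),t,f(438,183,180-120,190)))
print("step",tri(s,f(212,283,240,190),t,f(532,213,180-120,190)))
print("bristle plane",plane(t,f(438,183,60,190),.099),"step",plane(t,f(532,213,60,190),.099))
print(plane(s,f(148,328,240,190),.099),plane(s,f(212,283,240,190),.105))
H=(.5113,.1759,.099)
chain(((.4755,.0815,.103),-111,-35,1,.11),((.47,.08,.30),-111,-5,1,0),((.48,.1,.30),-56,0,1,0),((.49,.14,.30),0,0,1,0),((.51,.17,.3),45,-10,1,0),((.5113,.1759,.23),69,-25,1,0),(H,69,-25,1,0))
print(ik(H,69,-25,1),ik((.5113,.17,.3),69,-25,1),ik((.53,-.05,.35),85,0,1),ik((.5535,-.137,.15),100,65,1))
E
```

```text
bristle (array([0.5287335 , 0.22832892, 0.10016705]), np.float64(1.7223469086861315e-05))
step (array([0.50624035, 0.16161314, 0.08878332]), np.float64(8.405030203715588e-05))
bristle plane [0.528764   0.22853735 0.099     ] step [0.50619271 0.16036316 0.099     ]
[0.52910626 0.22710695 0.099     ] [0.50156089 0.17978834 0.105     ]
q [-0.44  0.44  2.11  0.85  0.86  2.42] f [ 0.  -0.3 -0.7] gap 0.0524 t 16.0333
turn [ 0.001 -0.003  0.003] deg 0.0 shift [-22.1 -59.1  90.9]
turn [-0.489  0.188  0.   ] deg 30.0 shift [ 13.8  48.8 103.5]
turn [-0.09  -0.01   0.959] deg 55.0 shift [ 9.4 18.5 -0.1]
turn [0.    0.    0.977] deg 56.0 shift [10. 40.  0.]
turn [-0.069  0.165  0.783] deg 46.0 shift [17.7 27.7  0.3]
turn [-0.221  0.144  0.416] deg 28.0 shift [  0.8   0.7 -68.5]
turn [0. 0. 0.] deg 0.0 shift [   0.    0. -131.]
(array([ 0.46,  0.63,  1.66, -0.31,  1.2 ,  1.  ]), 0.0) (array([ 0.45,  0.38,  1.44, -0.29,  1.65,  0.85]), 0.0) (array([-0.09,  0.18,  1.51, -0.  ,  1.45, -0.01]), 0.0) (array([-0.55,  0.84,  1.44,  0.76,  1.74, -0.96]), 0.0)
```

```bash
python3 -m pendant '[[[0,0,0,-2,-6,9,0],[0,0,0,-5,-14,21,0],[0,0,0,-9,-24,36,0],[0,0,0,-13,-35,53,0],[0,0,0,-17,-46,70,0],[0,0,0,-20,-54,83,0],[0,0,0,-22,-59,91,0],[0,0,0,-22,-59,91,0]]]'; python3 -m pendant '[[[-0.06,0.024,0,2,6,13,0],[-0.12,0.047,0,3,12,26,0],[-0.18,0.07,0,5,18,39,0],[-0.24,0.094,0,7,24,52,0],[-0.305,0.117,0,9,30,65,0],[-0.37,0.14,0,10,36,78,0],[-0.43,0.165,0,12,42,91,0],[-0.489,0.188,0,14,49,103,0]]]'; python3 -m pendant '[[[-0.01,0,0.12,1,2,0,0],[-0.02,0,0.24,2,5,0,0],[-0.03,0,0.36,3,7,0,0],[-0.045,0,0.48,5,9,0,0],[-0.055,0,0.6,6,12,0,0],[-0.07,0,0.72,7,14,0,0],[-0.08,-0.01,0.84,8,16,0,0],[-0.09,-0.01,0.96,9,18,0,0]]]'; python3 -m pendant '[[[0,0,0.12,1,5,0,0],[0,0,0.24,2,10,0,0],[0,0,0.36,4,15,0,0],[0,0,0.48,5,20,0,0],[0,0,0.6,6,25,0,0],[0,0,0.72,7,30,0,0],[0,0,0.84,9,35,0,0],[0,0,0.977,10,40,0,0]]]'; python3 - <<'E'
from h import *
H=(.5105,.1765,.1)
chain(((.51,.17,.3),45,-10,1,0),((.5105,.1765,.23),69,-25,1,0),(H,69,-25,1,0))
E
```

```text
time_s: 16.7
tcp_pos: [0.4576, 0.0313, 0.1792]
eef_rot: [-0.539, 0.787, 0.169, 0.247]
force: [0.6, 0.9, 0.0]
finger_gap: 0.0878
grip_force: 0.0
time_s: 17.37
tcp_pos: [0.4361, -0.0036, 0.2457]
eef_rot: [-0.597, 0.795, 0.055, 0.094]
force: [0.2, 0.2, 0.5]
finger_gap: 0.0878
grip_force: 0.0
time_s: 18.03
tcp_pos: [0.4453, 0.0148, 0.2451]
eef_rot: [0.901, -0.429, -0.056, -0.037]
force: [0.0, 0.1, 0.6]
finger_gap: 0.0877
grip_force: 0.0
time_s: 18.7
tcp_pos: [0.4555, 0.0549, 0.2451]
eef_rot: [0.997, 0.038, -0.067, -0.007]
force: [-0.3, 0.5, -0.1]
finger_gap: 0.0876
grip_force: 0.0
q [-0.03  0.21  1.68  0.    1.39  1.46] f [-0.3  0.5 -0.1] gap 0.0876 t 18.7
turn [-0.035  0.03   0.71 ] deg 41.0 shift [ 52.2 112.8  36.2]
turn [-0.221  0.144  0.416] deg 28.0 shift [ -0.    1.3 -68.5]
turn [0. 0. 0.] deg 0.0 shift [   0.    0. -130.]
```

```bash
python3 -m pendant '[[[0,0,0.1,6,14,6,0],[-0.01,0.01,0.19,13,28,12,0],[-0.015,0.01,0.28,20,42,18,0],[-0.02,0.015,0.37,26,56,24,0],[-0.025,0.02,0.46,33,70,28,0],[-0.03,0.025,0.54,39,85,32,0],[-0.035,0.03,0.63,46,99,36,0],[-0.035,0.03,0.71,52,113,36,0]]]'; python3 -m pendant '[[[-0.035,0.02,0.06,0,0,-10,0],[-0.07,0.045,0.13,0,0,-20,0],[-0.11,0.07,0.2,0,1,-30,0],[-0.145,0.095,0.27,0,1,-40,0],[-0.185,0.12,0.34,0,1,-55,0],[-0.221,0.144,0.416,0,1,-68,0],[-0.221,0.144,0.416,0,1,-68,0],[-0.221,0.144,0.416,0,1,-68,0]]]'; python3 - <<'E'
from h import *
H=(.5105,.1765,.1)
chain((H,69,-25,1,0))
c=cam("wrist");I=imaging.read_camera("wrist")[:,:,::-1];cv2.imwrite("pics/w6.png",I)
h=cv2.cvtColor(I,cv2.COLOR_BGR2HSV);m=cv2.inRange(h,(3,110,30),(20,255,255))
for y in range(0,420,15):
    x=np.where(m[y,150:430])[0]+150
    if len(x): print(y,x.min(),x.max(),len(x))
E
```

```text
time_s: 19.37
tcp_pos: [0.5081, 0.1686, 0.2816]
eef_rot: [0.921, 0.381, -0.08, 0.033]
force: [-0.1, -0.7, 0.1]
finger_gap: 0.0875
grip_force: 0.0
time_s: 20.03
tcp_pos: [0.5067, 0.1687, 0.2125]
eef_rot: [0.806, 0.55, -0.179, 0.122]
force: [-0.5, 1.0, 0.0]
finger_gap: 0.0878
grip_force: 0.0
q [ 0.41  0.47  1.45 -0.3   1.54  0.84] f [-0.5  1.   0. ] gap 0.0878 t 20.0333
turn [-0.    -0.001  0.007] deg 0.0 shift [   1.     0.3 -129.7]
120 270 310 11
135 274 304 29
150 273 306 34
165 277 301 25
180 279 300 22
195 280 300 21
210 280 300 21
225 281 300 20
240 282 299 18
255 187 389 29
270 176 401 15
285 167 417 11
300 153 429 16
315 151 429 18
360 155 426 22
375 150 427 13
390 150 428 7
405 265 429 159
```

```bash
python3 - <<'E'
from h import *
c=cam("wrist");b=np.array([-.358,-.934])
for p in ((289.5,158),(289.5,137)): 
    x=plane(c,p,.105); print(x, "along b from H:",(x[:2]-[.5105,.1765])@b)
E
```

```text
[0.50693762 0.16550036 0.105     ] along b from H: 0.011548994240817836
[0.51400635 0.18359992 0.105     ] along b from H: -0.007886600953717715
```

View pics/w6.png

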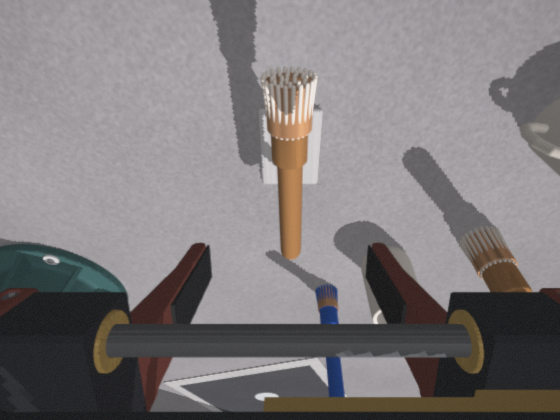

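The wrist view shows the brush lying centred between the fingers: bristles at the top (290,95), shoulder spanning y≈137–164 and the handle's end at (291,258).

```bash
python3 -m pendant '[[[0,0,0,1,0,-18,0],[0,0,0,1,0,-36,0],[0,0,0,1,0,-54,0],[0,0,0,1,0,-72,0],[0,0,0,1,0,-90,0],[0,0,0,1,0,-108,0],[0,0,0,1,0,-122,0],[0,0,0,1,0,-130,0]]]'; python3 -m pendant '[[[0,0,0,0,0,0,0.3],[0,0,0,0,0,0,0.5],[0,0,0,0,0,0,0.6],[0,0,0,0,0,0,0.7],[0,0,0,0,0,0,0.8],[0,0,0,0,0,0,1],[0,0,0,0,0,0,1],[0,0,0,0,0,0,1]]]';  python3 -m pendant '[[[0,0,0,0,0,0,1],[0,0,0,0,0,0,1],[0,0,0,0,0,0,1],[0,0,0,0,0,0,1],[0,0,0,0,0,3,1],[0,0,0,0,0,6,1],[0,0,0,0,0,10,1],[0,0,0,0,0,15,1]]]'
```

```text
time_s: 20.75
tcp_pos: [0.5091, 0.1677, 0.0838]
eef_rot: [0.808, 0.549, -0.177, 0.122]
force: [-0.4, -0.3, -0.1]
finger_gap: 0.0877
grip_force: 0.0
time_s: 21.42
tcp_pos: [0.509, 0.1683, 0.0842]
eef_rot: [0.807, 0.55, -0.177, 0.122]
force: [-0.6, 1.5, 0.5]
finger_gap: 0.0381
grip_force: 0.1
time_s: 22.08
tcp_pos: [0.509, 0.1682, 0.0994]
eef_rot: [0.807, 0.55, -0.178, 0.122]
force: [-0.4, -0.4, -0.6]
finger_gap: 0.0296
grip_force: 32.6
```

```bash
python3 - <<'E'
from h import *
chain(((.51,.13,.34),69,-25,1,0),((.53,0.02,.36),85,15,1,0),((.55,-.1,.36),100,60,1,0),((.5535,-.137,.30),100,65,1,0))
E
```

```text
q [ 0.4   0.59  1.55 -0.32  1.33  0.91] f [-0.4 -0.4 -0.6] gap 0.0296 t 22.0833
turn [-0.001  0.002  0.007] deg 0.0 shift [ -1.9 -45.7 223.4]
turn [ 0.682 -0.158  0.268] deg 43.0 shift [ 23.3 -97.6  18.9]
turn [0.787 0.034 0.248] deg 47.0 shift [  16.7 -108.7    8.9]
turn [0.086 0.015 0.   ] deg 5.0 shift [  3.4 -36.2 -58.5]
```

```bash
python3 -m pendant '[[[0,0,0,0,0,20,1],[0,0,0,0,0,50,1],[0,0,0,0,-5,80,1],[0,0,0,0,-12,110,1],[0,0,0,-1,-20,140,1],[0,0,0,-1,-30,170,1],[0,0,0,-2,-38,200,1],[0,0,0,-2,-46,223,1]]]'; python3 -m pendant '[[[0.085,-0.02,0.033,3,-12,2,1],[0.17,-0.04,0.067,6,-24,5,1],[0.255,-0.06,0.1,9,-36,7,1],[0.34,-0.08,0.134,12,-49,9,1],[0.425,-0.1,0.17,15,-61,12,1],[0.51,-0.12,0.2,17,-73,14,1],[0.6,-0.14,0.235,20,-85,17,1],[0.682,-0.158,0.268,23,-98,19,1]]]'; python3 -m pendant '[[[0.1,0.004,0.03,2,-14,1,1],[0.2,0.008,0.06,4,-27,2,1],[0.3,0.012,0.093,6,-41,3,1],[0.39,0.017,0.124,8,-54,4,1],[0.49,0.02,0.155,10,-68,6,1],[0.59,0.025,0.186,13,-82,7,1],[0.69,0.03,0.217,15,-95,8,1],[0.787,0.034,0.248,17,-109,9,1]]]'; python3 - <<'E'
from h import *
chain(((.5535,-.137,.30),100,65,1,0))
E
```

```text
time_s: 22.75
tcp_pos: [0.507, 0.1218, 0.3252]
eef_rot: [0.807, 0.55, -0.176, 0.123]
force: [-0.2, -0.0, -0.5]
finger_gap: 0.0295
grip_force: 32.5
time_s: 23.42
tcp_pos: [0.5298, 0.0236, 0.3428]
eef_rot: [0.732, 0.668, 0.099, -0.089]
force: [0.0, 0.3, -1.1]
finger_gap: 0.0295
grip_force: 32.4
time_s: 24.08
tcp_pos: [0.5469, -0.0866, 0.3506]
eef_rot: [0.557, 0.661, 0.322, -0.385]
force: [0.6, 0.7, -1.0]
finger_gap: 0.0292
grip_force: 32.2
q [-0.69  0.6   1.26  0.7   2.09 -0.77] f [ 0.6  0.7 -1. ] gap 0.0292 t 24.0833
turn [0.082 0.01  0.002] deg 5.0 shift [  3.7 -33.5 -58.6]
```

```bash
python3 -m pendant '[[[0.02,0.003,0,1,-6,-6,1],[0.04,0.006,0,2,-12,-12,1],[0.06,0.01,0,3,-18,-18,1],[0.082,0.01,0,3,-24,-24,1],[0.082,0.01,0,4,-30,-32,1],[0.082,0.01,0,4,-33,-40,1],[0.082,0.01,0,4,-33,-42,1],[0.082,0.01,0,4,-33,-42,1]]]'; python3 - <<'E'
from h import *
chain(((.5535,-.137,.29),100,65,1,0))
o=sensors.get_obs();r=R.from_quat(o["eef_rot"]).as_matrix();g=o["tcp_pos"]-.019*r[:,2];print("grasp",g)
s=cam("side");i,Rm,p=s
def proj(X):
    v=Rm.T@(np.array(X)-p);K=np.array([[i["fx"],0,i["cx"]],[0,i["fy"],i["cy"]],[0,0,1.]])
    return cv2.projectPoints(np.array([[v[0],-v[1],-v[2]]]),np.zeros(3),np.zeros(3),K,np.array(i["dist_coeffs"]))[0].ravel().round(1)
print("expect head",proj(g+[0,0,.055]),"grasp",proj(g),"butt",proj(g-[0,0,.140]),"rim",proj((.5535,-.137,.1)))
I=imaging.read_camera("side")[:,:,::-1];h=cv2.cvtColor(I,cv2.COLOR_BGR2HSV);m=cv2.inRange(h,(3,110,30),(20,255,255))
cv2.imwrite("pics/s7.png",I)
for y in range(80,240,5):
    x=np.where(m[y,285:350])[0]+285
    if len(x): print(y,x.min(),x.max(),len(x))
w=cv2.inRange(h,(0,0,135),(180,60,255))
for y in range(185,235,6):
    x=np.where(w[y,290:350])[0]+290
    if len(x): print("w",y,x.min(),x.max(),len(x))
E
```

```text
time_s: 24.75
tcp_pos: [0.5508, -0.1174, 0.3079]
eef_rot: [0.544, 0.646, 0.344, -0.411]
force: [-0.7, 0.6, -0.7]
finger_gap: 0.029
grip_force: 32.1
q [-0.73  0.71  1.24  0.71  2.11 -0.84] f [-0.7  0.6 -0.7] gap 0.029 t 24.75
turn [ 0.003 -0.002  0.002] deg 0.0 shift [ -0.3  -2.7 -25.9]
grasp [ 0.55374541 -0.13431071  0.31594037]
expect head [323.2 101.6] grasp [321.9 122.9] butt [319. 173.] rim [317.9 197.4]
80 320 349 27
85 291 349 31
90 292 329 14
100 310 330 5
105 331 347 9
110 312 332 4
115 312 343 10
120 312 330 5
125 316 322 5
130 317 318 2
135 317 323 4
140 317 323 3
145 317 317 1
150 319 319 1
160 316 316 1
w 185 317 349 27
w 191 292 343 26
w 197 290 337 13
w 203 290 309 7
w 209 290 349 15
w 215 293 349 20
w 221 292 335 12
w 227 294 300 4
w 233 299 300 2
```

```bash
python3 - <<'E'
from h import *
I=cv2.imread("pics/s7.png").astype(int);m=((I[:,:,2]>1.25*I[:,:,0]+8)&(I[:,:,2]>25)).astype(np.uint8)[:,300:340]
for y in range(96,186,4):
    x=np.where(m[y])[0]+300
    if len(x): print(y,x.min(),x.max(),len(x))
g=cv2.cvtColor(I.astype(np.uint8),cv2.COLOR_BGR2GRAY)
for y in (176,180,184,188,196,204,212,220): print(y,g[y,294:344:2].tolist())
E
```

```text
96 318 330 12
100 308 334 19
104 308 339 23
108 309 339 16
112 311 333 9
116 312 339 27
120 312 331 19
124 312 330 17
128 316 329 13
132 317 324 8
136 317 324 8
140 317 324 8
144 316 324 9
148 316 324 9
152 316 323 8
156 316 323 8
160 316 323 8
164 316 323 8
168 315 323 9
172 317 322 6
176 [82, 84, 86, 86, 86, 83, 82, 83, 81, 81, 83, 79, 80, 83, 130, 129, 130, 131, 131, 131, 132, 132, 134, 131, 134]
180 [84, 82, 81, 83, 81, 82, 81, 82, 82, 83, 80, 80, 82, 84, 129, 127, 130, 132, 132, 131, 135, 132, 132, 131, 129]
184 [82, 81, 83, 82, 82, 82, 82, 79, 81, 84, 82, 83, 125, 130, 134, 134, 132, 132, 132, 130, 132, 133, 132, 133, 132]
188 [131, 129, 130, 135, 133, 124, 131, 130, 130, 132, 132, 132, 131, 130, 133, 132, 131, 133, 135, 130, 131, 130, 133, 132, 134]
196 [133, 133, 132, 131, 132, 198, 99, 93, 95, 96, 97, 96, 96, 97, 99, 101, 103, 120, 121, 129, 132, 133, 129, 129, 129]
204 [131, 132, 131, 128, 130, 106, 107, 142, 194, 164, 96, 97, 97, 98, 99, 109, 114, 98, 92, 128, 131, 131, 131, 129, 132]
212 [129, 130, 134, 134, 119, 105, 105, 102, 99, 99, 97, 96, 96, 97, 95, 94, 95, 92, 93, 131, 132, 132, 133, 132, 131]
220 [133, 131, 132, 135, 104, 104, 102, 101, 99, 97, 97, 96, 96, 95, 97, 95, 92, 91, 112, 133, 132, 130, 90, 82, 83]
```

```bash
python3 - <<'E'
from h import *
chain(((.5557,-.147,.30),100,65,1,0),((.5557,-.147,.165),100,65,1,0),((.5488,-.1075,.155),100,47,1,0))
E
python3 -m pendant '[[[0,0,0,1,-6,0,1],[0,0,0,2,-13,-8,1],[0,0,0,2,-13,-16,1],[0,0,0,2,-13,-16,1],[0,0,0,2,-13,-24,1],[0,0,0,2,-13,-36,1],[0,0,0,2,-13,-50,1],[0,0,0,2,-13,-60,1]]]'; python3 - <<'E'
from h import *
chain(((.5557,-.147,.165),100,65,1,0),((.5488,-.1075,.155),100,47,1,0))
E
```

```text
q [-0.73  0.7   1.24  0.71  2.11 -0.84] f [-0.8  0.3 -1. ] gap 0.0293 t 24.8
turn [ 0.004 -0.001  0.002] deg 0.0 shift [  1.8 -12.7 -16.4]
turn [0. 0. 0.] deg 0.0 shift [   0.    0. -135.]
turn [-0.309 -0.055  0.   ] deg 18.0 shift [ -6.3  36.2 -14.9]
time_s: 25.47
tcp_pos: [0.5526, -0.1304, 0.246]
eef_rot: [0.544, 0.645, 0.344, -0.411]
force: [0.3, 0.5, -1.1]
finger_gap: 0.0294
grip_force: 32.1
q [-0.74  0.78  1.25  0.67  2.04 -0.91] f [ 0.3  0.5 -1.1] gap 0.0294 t 25.4667
turn [ 0.003 -0.003  0.003] deg 0.0 shift [  0.1   0.4 -89. ]
turn [-0.309 -0.055  0.   ] deg 18.0 shift [ -6.3  36.2 -14.9]
```

```bash
python3 -m pendant '[[[0,0,0,0,0,-6,1],[0,0,0,0,0,-12,1],[0,0,0,0,0,-18,1],[0,0,0,0,0,-24,1],[0,0,0,0,0,-30,1],[0,0,0,0,0,-36,1],[0,0,0,0,0,-42,1],[0,0,0,0,0,-48,1]]]'; python3 -m pendant '[[[0,0,0,0,0,-6,1],[0,0,0,0,0,-12,1],[0,0,0,0,0,-18,1],[0,0,0,0,0,-24,1],[0,0,0,0,0,-30,1],[0,0,0,0,0,-36,1],[0,0,0,0,0,-40,1],[0,0,0,0,0,-40,1]]]'; python3 - <<'E'
from h import *
chain(((.5488,-.1075,.155),100,47,1,0))
E
```

```text
time_s: 26.13
tcp_pos: [0.553, -0.1308, 0.1996]
eef_rot: [0.544, 0.646, 0.344, -0.411]
force: [-0.2, -0.0, -0.2]
finger_gap: 0.0295
grip_force: 32.1
time_s: 26.8
tcp_pos: [0.5527, -0.1306, 0.1591]
eef_rot: [0.544, 0.645, 0.344, -0.411]
force: [0.2, -0.6, -1.4]
finger_gap: 0.0295
grip_force: 32.1
q [-0.74  0.88  1.28  0.63  1.94 -1.  ] f [ 0.2 -0.6 -1.4] gap 0.0295 t 26.8
turn [-0.307 -0.057  0.003] deg 18.0 shift [ -6.3  36.8 -17.1]
```

No contact so far; now I'll lean the brush slowly and lower it to the floor.

```bash
python3 -m pendant '[[[-0.04,-0.007,0,-1,4,-1,1],[-0.08,-0.014,0,-2,9,-3,1],[-0.12,-0.02,0,-3,14,-4,1],[-0.16,-0.03,0,-3,19,-6,1],[-0.2,-0.037,0,-4,23,-7,1],[-0.23,-0.043,0,-5,28,-9,1],[-0.27,-0.05,0,-6,32,-10,1],[-0.307,-0.057,0.003,-6,37,-12,1]]]'; python3 -m pendant '[[[0,0,0,0,0,-1,1],[0,0,0,0,0,-2,1],[0,0,0,0,0,-3,1],[0,0,0,0,0,-4,1],[0,0,0,0,0,-5,1],[0,0,0,0,0,-6,1],[0,0,0,0,0,-6,1],[0,0,0,0,0,-6,1]]]'; python3 - <<'E'
from h import *
chain(((.5488,-.1075,.145),100,47,1,0));print(sensors.get_obs()["wrist_torque"])
E
```

```text
time_s: 27.47
tcp_pos: [0.5469, -0.0938, 0.1485]
eef_rot: [0.59, 0.703, 0.256, -0.304]
force: [0.5, 0.2, -1.3]
finger_gap: 0.0293
grip_force: 32.2
time_s: 28.13
tcp_pos: [0.5469, -0.094, 0.1418]
eef_rot: [0.589, 0.703, 0.256, -0.305]
force: [0.3, -0.3, -0.6]
finger_gap: 0.0293
grip_force: 32.2
q [-0.65  0.7   1.45  0.52  1.65 -0.97] f [ 0.3 -0.3 -0.6] gap 0.0293 t 28.1333
turn [0.    0.001 0.   ] deg 0.0 shift [-0.5  0.1 -9.7]
[-0.42008402 -0.19272911  0.00373297]
```

```bash
python3 -m pendant '[[[0,0,0,0,0,-1,1],[0,0,0,0,0,-2,1],[0,0,0,0,0,-3,1],[0,0,0,0,0,-4,1],[0,0,0,0,0,-5,1],[0,0,0,0,0,-6,1],[0,0,0,0,0,-7,1],[0,0,0,0,0,-8,1]]]'; python3 -m pendant '[[[0,0,0,0,0,-0.5,1],[0,0,0,0,0,-1,1],[0,0,0,0,0,-1.5,1],[0,0,0,0,0,-2,1],[0,0,0,0,0,-2,1],[0,0,0,0,0,-2,1],[0,0,0,0,0,-2,1],[0,0,0,0,0,-2,1]]]'
```

```text
time_s: 28.8
tcp_pos: [0.5469, -0.0937, 0.134]
eef_rot: [0.589, 0.703, 0.256, -0.305]
force: [0.4, 0.2, -1.1]
finger_gap: 0.0293
grip_force: 32.2
time_s: 29.47
tcp_pos: [0.547, -0.0938, 0.1321]
eef_rot: [0.589, 0.703, 0.256, -0.305]
force: [-0.1, -0.5, -0.7]
finger_gap: 0.0295
grip_force: 32.2
```

```bash
for i in 1; do python3 -m pendant '[[[0,0,0,0,0,-0.5,1],[0,0,0,0,0,-1,1],[0,0,0,0,0,-1.5,1],[0,0,0,0,0,-2,1],[0,0,0,0,0,-2,1],[0,0,0,0,0,-2,1],[0,0,0,0,0,-2,1],[0,0,0,0,0,-2,1]]]'; done; python3 -m pendant '[[[0,0,0,0,0,-0.5,1],[0,0,0,0,0,-1,1],[0,0,0,0,0,-1.5,1],[0,0,0,0,0,-1.5,1],[0,0,0,0,0,-1.5,1],[0,0,0,0,0,-1.5,1],[0,0,0,0,0,-1.5,1],[0,0,0,0,0,-1.5,1]]]'
```

```text
time_s: 30.13
tcp_pos: [0.5469, -0.0938, 0.1301]
eef_rot: [0.589, 0.703, 0.256, -0.305]
force: [-0.4, 0.2, -1.2]
finger_gap: 0.0296
grip_force: 32.2
time_s: 30.8
tcp_pos: [0.5469, -0.0938, 0.1286]
eef_rot: [0.589, 0.703, 0.256, -0.305]
force: [0.3, -0.1, -0.9]
finger_gap: 0.0298
grip_force: 32.2
```

```bash
python3 -m pendant '[[[0,0,0,0,0,-0.5,1],[0,0,0,0,0,-1,1],[0,0,0,0,0,-1.5,1],[0,0,0,0,0,-2,1],[0,0,0,0,0,-2,1],[0,0,0,0,0,-2,1],[0,0,0,0,0,-2,1],[0,0,0,0,0,-2,1]]]'; python3 -m pendant '[[[0,0,0,0,0,-0.5,1],[0,0,0,0,0,-1,1],[0,0,0,0,0,-1.5,1],[0,0,0,0,0,-1.5,1],[0,0,0,0,0,-1.5,1],[0,0,0,0,0,-1.5,1],[0,0,0,0,0,-1.5,1],[0,0,0,0,0,-1.5,1]]]'; python3 - <<'E'
from h import *
I=imaging.read_camera("side")[:,:,::-1];cv2.imwrite("pics/s8.png",I);I=I.astype(int)
m=((I[:,:,2]>1.25*I[:,:,0]+8)&(I[:,:,2]>25)).astype(np.uint8)[:,295:345]
for y in range(120,212,4):
    x=np.where(m[y])[0]+295
    if len(x): print(y,x.min(),x.max(),len(x))
E
```

```text
time_s: 31.47
tcp_pos: [0.5468, -0.093, 0.1279]
eef_rot: [0.589, 0.703, 0.257, -0.305]
force: [-0.2, 2.1, 7.1]
finger_gap: 0.0295
grip_force: 31.5
time_s: 32.13
tcp_pos: [0.5467, -0.0924, 0.1274]
eef_rot: [0.588, 0.703, 0.258, -0.306]
force: [-1.5, 1.6, 10.6]
finger_gap: 0.0296
grip_force: 30.5
132 316 329 14
136 316 336 17
140 315 336 22
144 315 336 22
148 315 336 22
156 303 333 20
160 313 313 1
164 304 304 1
168 306 335 17
172 308 329 9
176 308 328 17
180 308 327 15
184 308 326 7
188 308 326 13
192 308 325 17
196 308 325 15
200 313 320 8
204 313 320 8
```

```bash
python3 -m pendant '[[[0,0,0,0,0,0.7,1],[0,0,0,0,0,0.7,1],[0,0,0,0,0,0.7,0.62],[0,0,0,0,0,0.7,0.58],[0,0,0,0,0,0.7,0.54],[0,0,0,0,0,0.7,0.5],[0,0,0,0,0,0.7,0.4],[0,0,0,0,0,0.7,0.3]]]'; python3 -m pendant '[[[0,0,0,0,0,0,0.15],[0,0,0,0,0,0,0],[0,0,0,0,0,0,0],[0,0,0,0,0,0,0],[0,0,0,0,0,0,0],[0,0,0,1,-4,4,0],[0,0,0,2,-10,9,0],[0,0,0,3,-17,16,0]]]'; python3 -m pendant '[[[0,0,0,2,-12,11,0],[0,0,0,4,-24,22,0],[0,0,0,7,-40,37,0],[0,0,0,10,-55,52,0],[0,0,0,13,-70,66,0],[0,0,0,15,-83,79,0],[0,0,0,17,-94,90,0],[0,0,0,17,-94,90,0]]]'; python3 - <<'E'
from h import *
s=cam("side")
I=imaging.read_camera("side")[:,:,::-1];cv2.imwrite("pics/s9.png",I);J=I.astype(int)
m=((J[:,:,2]>1.25*J[:,:,0]+8)&(J[:,:,2]>25)).astype(np.uint8)[:,290:350]
for y in range(90,216,6):
    x=np.where(m[y])[0]+290
    if len(x): print(y,x.min(),x.max(),len(x))
g=cv2.cvtColor(I,cv2.COLOR_BGR2GRAY)
for y in (206,212,220): print(y,g[y,294:344:2].tolist())
t=cam("top");T=imaging.read_camera("top")[:,:,::-1];cv2.imwrite("pics/t9.png",T)
g=cv2.cvtColor(T,cv2.COLOR_BGR2GRAY)
for y in (219,226,233,240): print(y,g[y,300:370:3].tolist())
E
```

```text
time_s: 32.85
tcp_pos: [0.5469, -0.0938, 0.1256]
eef_rot: [0.589, 0.703, 0.256, -0.305]
force: [0.7, 0.2, 0.3]
finger_gap: 0.054
grip_force: 0.0
time_s: 33.52
tcp_pos: [0.5499, -0.1111, 0.1421]
eef_rot: [0.589, 0.703, 0.256, -0.305]
force: [0.0, -0.2, -0.3]
finger_gap: 0.0878
grip_force: 0.0
time_s: 34.18
tcp_pos: [0.5682, -0.2082, 0.2342]
eef_rot: [0.59, 0.704, 0.257, -0.302]
force: [-0.8, -0.3, 0.6]
finger_gap: 0.0879
grip_force: 0.0
90 320 349 30
96 293 300 6
102 294 330 6
108 296 341 40
114 302 347 43
120 303 344 7
126 303 343 6
132 303 341 4
138 340 340 1
180 310 323 11
186 314 320 4
192 311 321 11
198 312 320 9
204 313 320 8
206 [128, 128, 132, 131, 122, 104, 103, 101, 100, 115, 101, 104, 102, 103, 99, 96, 93, 93, 91, 131, 132, 128, 130, 126, 128]
212 [127, 130, 133, 132, 118, 104, 103, 101, 99, 98, 95, 95, 96, 96, 95, 95, 93, 92, 91, 130, 131, 129, 130, 131, 126]
220 [131, 133, 132, 132, 104, 104, 101, 101, 96, 97, 96, 97, 96, 95, 94, 93, 93, 91, 112, 132, 129, 129, 90, 82, 82]
219 [118, 111, 112, 116, 116, 109, 91, 76, 101, 117, 115, 105, 98, 83, 81, 88, 103, 112, 115, 116, 116, 119, 116, 116]
226 [68, 58, 65, 61, 61, 64, 96, 99, 105, 111, 108, 106, 111, 109, 111, 108, 71, 64, 104, 123, 114, 118, 117, 115]
233 [65, 64, 62, 59, 71, 111, 108, 113, 99, 118, 121, 86, 55, 67, 42, 43, 97, 65, 80, 110, 117, 114, 121, 117]
240 [60, 58, 60, 55, 61, 82, 94, 106, 96, 112, 96, 100, 109, 109, 111, 107, 88, 84, 107, 121, 116, 115, 118, 118]
```

```bash
python3 - <<'E'
from h import *
s=cam("side");t=cam("top")
A=cv2.imread("pics/s9.png").astype(int);B=cv2.imread("pics/side0.png").astype(int)
D=(np.abs(A-B).max(2)>25)[140:215,280:350]
for y in range(0,75,5):
    x=np.where(D[y])[0]+280
    if len(x): print(y+140,x.min(),x.max(),A[y+140,316].tolist())
i,Rm,p=s
for th in (15,20,27):
    u=np.array([-.174,.985,0]);h=np.array([.5557,-.147,.01])+.195*(np.sin(np.radians(th))*u+[0,0,np.cos(np.radians(th))])
    v=Rm.T@(h-p);print(th,"head px",i["cx"]-i["fx"]*v[0]/v[2],i["cy"]+i["fy"]*v[1]/v[2])
c=imaging.read_camera("side").astype(int);print("change since",np.abs(c[140:215,280:350,::-1]-A[140:215,280:350]).max(2).mean())
E
```

```text
140 303 341 [130, 128, 133]
165 317 321 [114, 118, 125]
170 315 323 [128, 126, 132]
175 314 323 [107, 114, 124]
180 310 323 [73, 100, 140]
185 312 323 [72, 92, 122]
190 310 322 [58, 66, 81]
195 304 329 [43, 52, 67]
200 304 330 [43, 53, 68]
205 313 325 [86, 94, 104]
15 head px 318.3608790682208 172.50366623050002
20 head px 317.69710734793836 177.51062215664774
27 head px 316.73303103801493 185.30327720814725
change since 1.5380952380952382
```

```bash
python3 -m pendant '[[[0,0,0,0,-10,10,0],[0,0,0,0,-20,20,0],[0,0,0,0,-20,20,0],[0,0,0,0,-20,20,0],[0,0,0,0,-20,20,0],[0,0,0,0,-20,20,0],[0,0,0,0,-20,20,0],[0,0,0,0,-20,20,0]]]'; python3 - <<'E'
from h import *
from cell import order
A=cv2.imread("pics/s9.png").astype(int);c=imaging.read_camera("side").astype(int)
print("change",np.abs(c[140:215,290:345,::-1]-A[140:215,290:345]).max(2).mean())
print(order.hand_in())
E
```

```text
time_s: 35.0
tcp_pos: [0.5668, -0.2242, 0.2514]
eef_rot: [0.589, 0.703, 0.256, -0.305]
force: [-0.6, -0.4, -0.8]
finger_gap: 0.0879
grip_force: 0.0
change 1.6930909090909092
the job is handed in; nothing more can be done
None
```

The job is handed in at about 35 s on the robot's clock: the brush stands handle-down in the crock, leaning roughly 15–20°, released and at rest, with the crock where it was; the hand-in gave no verdict, and I did not re-measure the mug, jar or bowl at the end.

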